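Stand a slide carton upright on the bench mat

ROBOT

A 7-joint arm with a two-finger parallel gripper is mounted at the origin on the work surface. World frame = base frame: x ahead of the robot, y to its left, z up, the work surface at z = 0. Lengths are in m, angles in rad, forces in N, time in s.
With the tool pointing down it reaches from about 0.35 to 0.9 m from the base axis. Payload 19.9 kg.
Tool frame: the origin (TCP) lies on the centre line of the jaws, within the pads' length; the fingertips stand 25 mm ahead of it and the grasp point (between the pads) lies 6 mm ahead of it; z points along the fingers, x is the direction in which the jaws open and shut, and the axes are right-handed (so a half turn about z gives the same grasp; the last joint's range is limited). The gripper opens to 94 mm and grips with 3 to 60 N. Pads are 16 mm wide; open, the fingers measure 119 mm over their backs; the gripper's body (75 mm by 177 mm) begins 78 mm behind the grasp point.
Start: joints at [-1.351, 0.417, -0.01, 1.614, 0.005, 1.111, -0.053], TCP at [0.162, 0.604, 0.23] pointing down, gripper open.
Joint ranges: [-2.81, 2.81], [-0.39, 2.02], [-1.27, 1.25], [0.06, 2.57], [-1.19, 4.33], [0.19, 2], [-2.82, 2.82]. Speed limits (rad/s): [1.89, 1.89, 2.39, 2.39, 3.01, 3.01, 3.01].

INTERFACE

Orientations are given as a rotation vector (axis times angle).
In Python, from rig import bot gives the robot as it stands.
- The arm moves only by the tool carry_out, never from a script. Its argument "rows" is a list of rows, each an object with "xyz": the shift along the tool's x, y, z in units of 30 mm (1.0 is 30 mm), a list of three; "turn": the turn, a rotation vector about the tool's x, y, z in units of 5 degrees (1.0 is 5 degrees), a list of three; "gripper": the finger opening in mm, from 0 to 94. In form: [{"xyz": [tx, ty, tz], "turn": [ax, ay, az], "gripper": gripper}, ...]. A call has 1 to 5 rows; each row is the pose to reach, as a shift and turn from the pose commanded when the call began, along the tool's axes at that moment; what a row does not reach only later rows make up. A row lasts 1/8 s, in which the tool goes at most 62.5 mm and 10.7 degrees, less where a joint would pass 70% of its speed; a pose out of reach is approached as far as the arm can. A call with a gripper value outside its range is refused whole. The fingers move at their own pace and stop on an object; the grip force is fixed at half the most. Time passes only in rows, so rows that repeat a pose let the fingers close. It gives the time, the measured TCP pose, the force and the opening at its end, in the units of the state.
- bot.read_state(): the state, without advancing time (a new reading comes with each control period).
- bot.snapshot(name): name is "side" or "top" or "wrist"; returns the picture (384x512x3 uint8, blue, green, red); there is no depth.
- bot.calibration(name): a dict with "mtx" (3x3 intrinsics, pixels), "camera_from_world" (4x4, takes a point from world to camera coordinates). Camera axes: x right, y up, looking along -z (the intrinsics and any distortion apply to the point x, -y, -z); pixel columns grow to the right and rows downward; lengths in m; the calibration is good to about 2 mm. A picture is of the moment at which its call begins: read the wrist's pose just before it. calibration takes no time and is no camera call; for the wrist camera it gives the pose at the moment of the call.
- bot.sign_off(): hands the job in, once; it reports no verdict.
The state is a dict: "t": time; "joint_pos": joint angles; "joint_vel": joint speeds; "tau": joint torques, N m; "tcp_pos": TCP position; "eef_rot": TCP orientation; "contact_force": force on the tool from outside, world axes, zero at the start; "ft_torque": the same for the moment, N m; "grip_width": finger opening in m.
Only numpy, scipy, OpenCV 4.12 (cv2) and the standard library are available. Lean on these libraries where they do the work, as an engineer would, in place of code of your own. Each camera call takes 0.05 s, during which the arm holds its last target. There are 200 camera calls.

TASK

On the laboratory bench, pick up the small oblong white carton of microscope slides that lies flat and stand it upright on one of its short thin ends in the middle of the black rubber mat, either end up and facing any way, then let go. Leave the square carton and the white bottle where they are.

Things in the scene. Friction and masses are not known exactly. Their poses are not given: they have to be found in the camera images.
- carton: The one to stand up: a rigid off-white oblong box, 100 mm long (its x), 60 wide (its y), 30 thick (its z), about 0.2 kg, a thin grey seam round it, a blank pale label on top. It starts flat on the bench, z up, long axis within 30 degrees of the robot's forward direction. Origin at its centre (15 mm up when flat, 50 mm up when stood on a 60 x 30 mm end). Pinch it across the 60 mm width.
- mat: The place for it: a flat square black rubber mat, 140 x 140 mm, 4 mm thick, fixed to the bench. Origin at the centre of its underside, on the bench (z = 0); its top is 4 mm higher. Its z points up.
- square_carton: Bystander: a carton of the same off-white board, but square, 110 x 110 mm, 30 mm thick, lying flat. Origin at its centre. Not to be disturbed.
- bottle: Bystander: a closed white round bottle, 60 mm in diameter, 120 mm tall, standing on the bench at the robot's left. Origin at the centre of its underside, z up. Not to be disturbed.
Things that resemble listed ones, but are neither listed nor needed, are in the scene too. What is shaped like the carton but red is not meant.

How it is judged:
By the outcome, as a careful person would: the job done as asked, in the order asked, and still so for the second after the job is handed in, with the robot touching nothing.
It also fails if it takes over 38 s, if anything falls off the work surface, if the arm or the gripper's body presses on something with over 40 N, if the wrist force passes 120 N, or if a joint passes its speed limit or range.

## Working session

There is one attempt and no reset: what is moved stays moved. The work goes in short steps, Python scripts to look and compute and a tool call to move; the robot and the scene stay as the last step left them, time stands still between calls to the robot, and variables do not carry over. Pictures are saved under pics/ and viewed, about 8 in all and at most 12, crops included, and the job is handed in when it is done.

Besides the shell and the picture viewer there is one more tool, called after ">>>" as a command line: name --argument value ..., lists and objects as JSON in quotes. carry_out: Moves the arm, as the interface text tells. Its arguments: {"type":"object","properties":{"rows":{"type":"array","items":{"type":"object","properties":{"xyz":{"type":"array","items":{"type":"number"}},"turn":{"type":"array","items":{"type":"number"}},"gripper":{"type":"number"}}}}},"required":["rows"]}

```bash
mkdir -p pics; ls
python3 - <<'E'
from rig import bot
import cv2
s=bot.read_state(); print(s['t'],s['tcp_pos'],s['eef_rot'],s['grip_width'])
for n in("top","side"):
    cv2.imwrite(f"pics/{n}0.png",bot.snapshot(n))
    c=bot.calibration(n); print(c['mtx'].tolist() if hasattr(c['mtx'],'tolist') else c['mtx'],c['camera_from_world'], c.keys())
E
```

```text
pics
0.0 [0.16168514 0.60336648 0.22983527] [ 2.49177173e+00  1.91195494e+00 -1.41300760e-03] 0.09386951029268095
[[435.34563532567614, 0.0, 254.4289303186693], [0.0, 435.34563532567614, 191.4807358759798], [0.0, 0.0, 1.0]] [[ 0.01193518 -0.99986519 -0.01127664  0.04484895]
 [ 0.99698414  0.01103443  0.07681714 -0.5061269 ]
 [-0.07668236 -0.01215945  0.99698143 -1.1777818 ]
 [ 0.          0.          0.          1.        ]] dict_keys(['mtx', 'camera_from_world'])
[[484.8307840249282, 0.0, 249.2645495994], [0.0, 484.8307840249282, 190.4828677752607], [0.0, 0.0, 1.0]] [[ 0.99068872 -0.13613639  0.00165902 -0.49268963]
 [ 0.10159589  0.74733342  0.65663615 -0.10355722]
 [-0.09063191 -0.65035347  0.75420569 -1.56919527]
 [ 0.          0.          0.          1.        ]] dict_keys(['mtx', 'camera_from_world'])
```

View pics/top0.png

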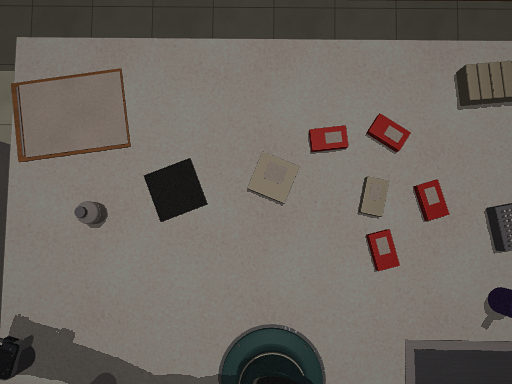

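View pics/side0.png

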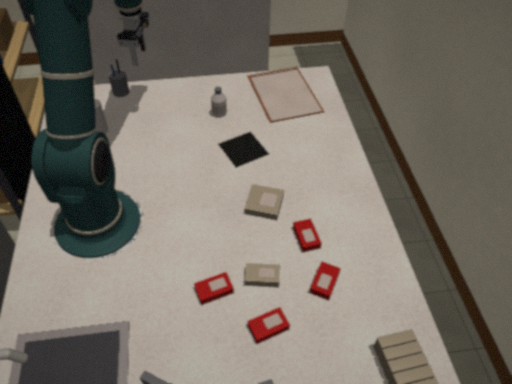

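The oblong off-white box at top (374,197) fits. The others are the square carton at (273,177) and four red boxes at (328,138), (388,132), (431,200) and (382,250). The mat is at (176,190) and the bottle at (90,213). I'll confirm with one enlarged crop.

```bash
cat > h.py <<'E'
import numpy as np, cv2
from rig import bot
from scipy.spatial.transform import Rotation as R
def w2p(n,P,c=None):
    c=c or bot.calibration(n); M=np.array(c['camera_from_world']); p=np.atleast_2d(P)@M[:3,:3].T+M[:3,3]
    p=p*[1,-1,-1]; q=p@np.array(c['mtx']).T; return q[:,:2]/q[:,2:]
def p2w(n,uv,z,c=None):
    c=c or bot.calibration(n); M=np.array(c['camera_from_world']); uv=np.atleast_2d(uv)
    d=np.c_[uv,np.ones(len(uv))]@np.linalg.inv(c['mtx']).T*[1,-1,-1]@M[:3,:3]
    o=-M[:3,:3].T@M[:3,3]; return o+d*((z-o[2])/d[:,2])[:,None]
E
python3 - <<'E'
from h import *
im=cv2.imread('pics/top0.png')
cv2.imwrite('pics/crop1.png',cv2.resize(im[160:235,335:435],None,fx=8,fy=8,interpolation=cv2.INTER_CUBIC))
m=(im.max(2)<60).astype(np.uint8); m[:150]=0;m[230:]=0;m[:,:138]=0;m[:,212:]=0
c=max(cv2.findContours(m,0,2)[0],key=cv2.contourArea); r=cv2.minAreaRect(c); b=p2w('top',cv2.boxPoints(r),.004); print(r,b.mean(0),b)
print(p2w('top',[[374,197]],.03), p2w('top',[[273,177]],.03))
E
```

```text
((175.05406188964844, 189.82432556152344), (49.748313903808594, 50.71554946899414), 69.22774505615234) [0.5092813  0.27269971 0.004     ] [[0.54806877 0.36506349 0.004     ]
 [0.6002847  0.23311064 0.004     ]
 [0.470141   0.18085679 0.004     ]
 [0.41863073 0.31176793 0.004     ]]
[[ 0.49334801 -0.27438447  0.03      ]] [[5.45034735e-01 2.66559601e-04 3.00000000e-02]]
```

View pics/crop1.png

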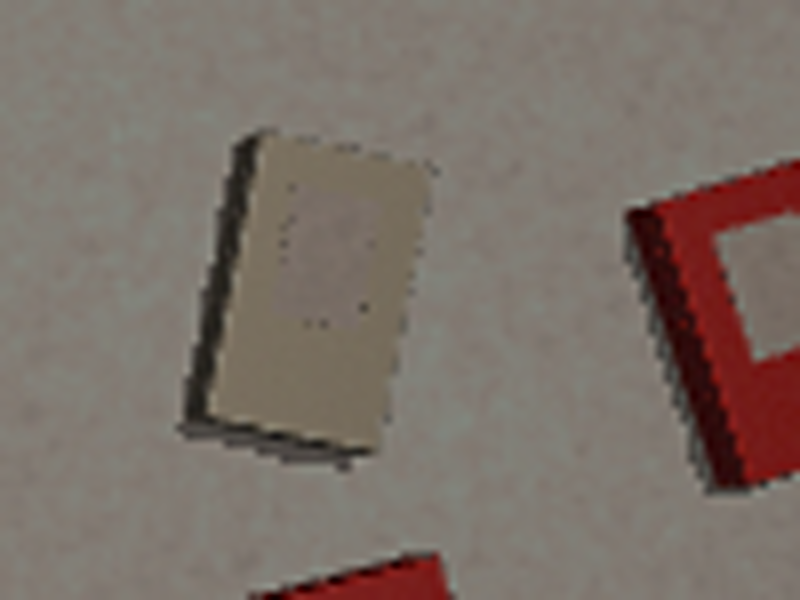

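The crop shows the off-white box with a pale label. Its top corners are at crop (258,130), (435,165), (380,452) and (207,417). It is oblong and not red, so it is the target. Next I work out the first move.

```bash
cat >> h.py <<'E'
def delta(xyz,Rt,s=None):
    "shift/turn in tool units from the present measured pose"
    s=s or bot.read_state(); R0=R.from_rotvec(s['eef_rot'])
    return np.round(R0.inv().apply(np.array(xyz)-s['tcp_pos'])/.03,2), np.round(np.degrees((R0.inv()*Rt).as_rotvec())/5,2)
def down(az): # tool down, jaw axis at azimuth az deg
    a=np.radians(az); return R.from_matrix(np.array([[np.cos(a),np.sin(a),0],[np.sin(a),-np.cos(a),0],[0,0,-1]]).T)
E
python3 - <<'E'
from h import *
px=np.array([[258,130],[435,165],[380,452],[207,417]])/8-.44+[335,160]
w=p2w('top',px,.03); print(w); l=(w[0]+w[1]-w[2]-w[3])/2
print('c',w.mean(0),'len',np.linalg.norm(l),'wid',np.linalg.norm((w[0]+w[3]-w[1]-w[2])/2),'yaw',np.degrees(np.arctan2(l[1],l[0])))
print('bottle',p2w('top',[[83,212]],.12),p2w('top',[[94,216]],.0))
s=bot.read_state(); print(R.from_rotvec(s['eef_rot']).as_matrix().round(3))
for p in [(.42,.40,.25),(.55,.10,.25),(.50,-.2,.25)]: print(delta(p,down(80)))
E
```

```text
[[ 0.55103017 -0.25536745  0.03      ]
 [ 0.53968731 -0.3153433   0.03      ]
 [ 0.44189938 -0.2956593   0.03      ]
 [ 0.45305724 -0.23737607  0.03      ]]
c [ 0.49641852 -0.27593653  0.03      ] len 0.09967666415140872 wid 0.06019030529480425 yaw -10.8937289827765
bottle [[0.44118636 0.48112424 0.12      ]] [[0.43338476 0.49859306 0.        ]]
[[ 0.259  0.966 -0.   ]
 [ 0.966 -0.259 -0.001]
 [-0.001  0.    -1.   ]]
(array([-4.32, 10.07, -0.66]), array([ 0.  ,  0.01, -1.  ]))
(array([-12.86,  16.85,  -0.65]), array([ 0.  ,  0.01, -1.  ]))
(array([-22.95,  17.82,  -0.64]), array([ 0.  ,  0.01, -1.  ]))
```

>>> carry_out --rows '[{"xyz":[-0.8,2,-0.3],"turn":[0,0,0],"gripper":94},{"xyz":[-1.7,4,-0.6],"turn":[0,0,0],"gripper":94},{"xyz":[-2.6,6,-0.6],"turn":[0,0,0],"gripper":94},{"xyz":[-3.5,8,-0.6],"turn":[1,1,0],"gripper":94},{"xyz":[-4.3,10,-0.6],"turn":[2,2,-1],"gripper":94}]'

```text
t: 0.72
tcp_pos: [0.3969, 0.4171, 0.2484]
eef_rot: [-2.254, -1.857, -0.038]
contact_force: [-0.7, 2.2, -0.2]
grip_width: 0.094
```

```bash
cat > log.py <<'E'
from h import *
import json
s=bot.read_state(); open('log.jsonl','a').write(json.dumps([list(map(float,s[k])) for k in('joint_pos','tcp_pos','eef_rot')])+'\n')
print(s['t'],np.round(s['joint_pos'],3),np.round(s['tcp_pos'],4),np.round(s['contact_force'],1))
E
python3 log.py
```

```text
0.725 [-0.803  0.298  0.069  1.76  -0.275  1.064  0.772] [0.3969 0.4171 0.2484] [-0.7  2.2 -0.2]
```

Run:
```python
from h import *
for p in [(.55,.15,.25),(.57,0.0,.25)]: print(delta(p,down(79)))
```

```text
(array([-7.57,  6.53, -2.32]), array([-1.77, -1.84, -0.01]))
(array([-12.27,   8.07,  -3.32]), array([-1.77, -1.84, -0.01]))
```

>>> carry_out --rows '[{"xyz":[-1.5,1.3,-0.4],"turn":[-0.5,-0.5,0],"gripper":94},{"xyz":[-3,2.6,-0.8],"turn":[-1,-1,0],"gripper":94},{"xyz":[-4.5,3.9,-1.3],"turn":[-2,-1.5,0],"gripper":94},{"xyz":[-6,5.2,-1.8],"turn":[-4,-1.8,0],"gripper":94},{"xyz":[-7.6,6.5,-2.3],"turn":[-5.5,-1.8,0],"gripper":94}]'

```text
t: 1.35
tcp_pos: [0.5473, 0.1514, 0.2504]
eef_rot: [2.237, 1.798, 0.3]
contact_force: [1.5, -0.1, 0.6]
grip_width: 0.0939
```

```bash
python3 log.py
python3 - <<'E'
from h import *
s=bot.read_state(); print(R.from_rotvec(s['eef_rot']).as_matrix().round(2))
for p in [(.54,-.13,.25),]: print(delta(p,down(79)))
E
```

```text
1.35 [-0.69   0.157  0.287  1.965  0.212  0.768  0.809] [0.5473 0.1514 0.2504] [ 1.5 -0.1  0.6]
[[ 0.22  0.92  0.32]
 [ 0.98 -0.2  -0.07]
 [ 0.    0.32 -0.95]]
(array([-9.21,  1.69,  0.58]), array([ 3.78,  0.03, -0.29]))
```

>>> carry_out --rows '[{"xyz":[-1.8,0.3,0],"turn":[1,0,0],"gripper":94},{"xyz":[-3.6,0.6,0.1],"turn":[3,0,0],"gripper":94},{"xyz":[-5.4,1,0.2],"turn":[4.8,0,-0.2],"gripper":94},{"xyz":[-7.2,1.3,0.4],"turn":[6.6,0,-0.2],"gripper":94},{"xyz":[-9.2,1.7,0.6],"turn":[8,0,-0.3],"gripper":94}]'

```text
t: 1.98
tcp_pos: [0.5398, -0.1301, 0.2489]
eef_rot: [-2.182, -1.8, 0.341]
contact_force: [-0.6, 0.6, 1.0]
grip_width: 0.0936
```

```bash
python3 log.py
python3 - <<'E'
from h import *
s=bot.read_state(); print(R.from_rotvec(s['eef_rot']).as_matrix().round(2))
for p in [(.51,-.24,.2),]: print(delta(p,down(79.1)*R.from_rotvec([np.radians(25),0,0])))
E
```

```text
1.975 [-0.111  0.529  0.427  1.508 -0.172  1.528  1.725] [ 0.5398 -0.1301  0.2489] [-0.6  0.6  1. ]
[[ 0.19  0.91 -0.36]
 [ 0.98 -0.18  0.07]
 [ 0.   -0.37 -0.93]]
(array([-3.79,  0.34,  1.61]), array([ 0.67, -0.04, -0.  ]))
```

```bash
cat > kin.py <<'E'
from h import *
import json, itertools
from scipy.optimize import least_squares
AX=['z','y','z','y','z','y','z']
def fk(q,p,sg):
    # p: 7 link translations (3 each, z-type axes), base yaw, tool yaw
    T=p[:24].reshape(8,3); r=R.from_euler('z',p[24]); x=T[0].copy()
    for i in range(7):
        r=r*R.from_euler(AX[i],sg[i]*q[i]); x=x+r.apply(T[i+1])
    return x, r*R.from_euler('z',p[25])
def data():
    d=[json.loads(l) for l in open('log.jsonl')]
    d.append([[-1.351,.417,-.01,1.614,.005,1.111,-.053],[.16168514,.60336648,.22983527],[2.49177173,1.91195494,-.001413]])
    return [tuple(map(np.array,e)) for e in d]
p0=np.zeros(26); p0[2]=.36; p0[8]=.42; p0[14]=.4; p0[23]=.33
def fit(reg=.02):
    D=data(); best=None
    for s in itertools.product([1,-1],repeat=4):
        sg=[s[0],1,s[1],1,s[2],1,s[3]]
        for y0,t0 in itertools.product(np.arange(4)*np.pi/2,repeat=2):
            def rot(v): return np.concatenate([(fk(q,np.r_[p0[:24],v],sg)[1].inv()*R.from_rotvec(e)).as_rotvec() for q,x,e in D])
            a=least_squares(rot,[y0,t0])
            if best is None or a.cost<best[0]-1e-6: best=(a.cost,sg,a.x)
    c,sg,yt=best
    def f(p): return np.concatenate([np.r_[(x-fk(q,p,sg)[0])*10,(fk(q,p,sg)[1].inv()*R.from_rotvec(e)).as_rotvec()] for q,x,e in D]+[reg*(p[:24]-p0[:24])])
    b=least_squares(f,np.r_[p0[:24],yt]); res=[np.linalg.norm(x-fk(q,b.x,sg)[0]) for q,x,e in D]
    return c,sg,b.x,res
if __name__=='__main__':
    c,sg,p,res=fit(); print('rotcost',c,sg); print(p[:24].reshape(8,3).round(3),p[24:],'res mm',np.round(np.array(res)*1e3,1))
    np.save('p.npy',np.r_[p,sg])
E
python3 kin.py
```

```text
rotcost 4.779929203956033e-07 [-1, 1, -1, 1, -1, 1, -1]
[[ 0.004 -0.002  0.334]
 [ 0.026 -0.006 -0.026]
 [ 0.009 -0.006  0.452]
 [-0.007 -0.011  0.032]
 [-0.002 -0.011  0.427]
 [ 0.018 -0.001  0.027]
 [-0.007 -0.001 -0.013]
 [ 0.006  0.008  0.317]] [-5.78873139e-05  3.14163468e+00] res mm [0. 0. 0. 0.]
```

>>> carry_out --rows '[{"xyz":[-0.8,0.1,0.2],"turn":[0,0,0],"gripper":94},{"xyz":[-1.6,0.2,0.5],"turn":[0.2,0,0],"gripper":94},{"xyz":[-2.6,0.3,0.9],"turn":[0.4,0,0],"gripper":94},{"xyz":[-3.8,0.3,1.3],"turn":[0.7,0,0],"gripper":94},{"xyz":[-3.8,0.3,1.6],"turn":[0.7,0,0],"gripper":94}]'

```text
t: 2.6
tcp_pos: [0.5076, -0.2414, 0.1999]
eef_rot: [-2.147, -1.763, 0.39]
contact_force: [0.4, 0.5, -0.1]
grip_width: 0.0938
```

```bash
python3 log.py; python3 kin.py
```

```text
2.6 [ 0.048  0.625  0.457  1.503 -0.142  1.493  1.9  ] [ 0.5076 -0.2414  0.1999] [ 0.4  0.5 -0.1]
rotcost 4.818036414629616e-07 [-1, 1, -1, 1, -1, 1, -1]
[[-0.002 -0.001  0.323]
 [ 0.002 -0.008 -0.037]
 [ 0.004 -0.008  0.456]
 [ 0.004 -0.008  0.036]
 [-0.01  -0.008  0.432]
 [ 0.006 -0.001  0.032]
 [ 0.004 -0.001 -0.014]
 [-0.001  0.001  0.316]] [-5.13255474e-05  3.14162203e+00] res mm [0. 0. 0. 0. 0.]
```

```bash
cat > ik.py <<'E'
from kin import *
v=np.load('p.npy'); P,SG=v[:26],v[26:]
LO=np.array([-2.81,-.39,-1.27,.06,-1.19,.19,-2.82]);HI=np.array([2.81,2.02,1.25,2.57,4.33,2,2.82])
def err(q,x,r):
    a,b=fk(q,P,SG); return np.r_[(a-x)*5,(b.inv()*r).as_rotvec()]
def ik(x,r,q0,w=.02,m=.05):
    s=least_squares(lambda q:np.r_[err(q,x,r),w*(q-q0)],np.clip(q0,LO+m+.01,HI-m-.01),bounds=(LO+m,HI-m))
    s2=least_squares(lambda q:np.r_[err(q,x,r),1e-3*(q-s.x)],s.x,bounds=(LO+m,HI-m)); return s2.x,np.linalg.norm(err(s2.x,x,r))
C=np.array([.4964,-.2759,0]); YAW=-10.9; M=np.array([.509,.273,0])
def Rx(d): return R.from_euler('x',d,degrees=True)
def pick(a,d,sgn,z=.023): # sgn +1: back tilt a, 90deg turn -x ; -1 mirrored
    r=down(79.1)*Rx(sgn*a); l=np.array([np.cos(np.radians(YAW)),np.sin(np.radians(YAW)),0])
    return C+l*d*sgn+[0,0,z]-r.apply([0,0,.006]), r
def place(a,d,sgn,al,zg=.023,dz=0): # al = azimuth of carton's tool-facing push direction
    r=R.from_euler('z',al-YAW-(180 if sgn<0 else 0),degrees=True)*down(79.1)*Rx(sgn*(a-90))
    h=np.array([np.cos(np.radians(al)),np.sin(np.radians(al)),0])
    gp=M-h*(zg-.015)+[0,0,.054+d+dz]; return gp-r.apply([0,0,.006]), r
E
python3 - <<'E'
from ik import *
q=np.array(data()[-2][0]); rng=np.random.default_rng(0)
for sg in(1,-1):
  for a in(15,25,35):
    qp,e=ik(*pick(a,.015,sg),q); print('pick',sg,a,qp.round(2),round(e,4))
    if e>.01: continue
    for al in range(-120,181,30):
      x,r=place(a,.015,sg,al); S=[ik(x,r,q0) for q0 in [qp]+[rng.uniform(LO,HI) for _ in range(6)]]
      S=[s[0] for s in S if s[1]<.01]
      if S:
        b=min(S,key=lambda k:abs(k-qp).max()); print('  al',al,b.round(2),'dmax',abs(b-qp).max().round(2))
E
```

```text
pick 1 15 [ 0.14  0.77  0.4   1.66 -0.23  1.03  1.99] 0.0
  al -90 [-1.45  1.55  1.2   1.27 -0.18  1.66 -0.39] dmax 2.38
  al -60 [-1.76  1.53  1.2   1.67 -0.1   1.09 -0.29] dmax 2.28
  al -30 [-2.02  1.57  1.2   2.06 -0.1   0.43 -0.21] dmax 2.21
  al 0 [-0.17  1.15 -0.9   2.38  2.45  1.95 -1.06] dmax 3.06
  al 30 [ 0.34  1.2  -0.88  2.52  3.24  1.46 -0.69] dmax 3.48
  al 60 [-0.49  0.91  0.42  2.38  3.99  1.62 -1.71] dmax 4.23
  al 90 [ 0.53  1.01 -0.63  1.98 -1.14  0.87 -2.  ] dmax 3.99
  al 120 [ 0.12  1.02 -0.26  1.59 -0.88  1.44 -2.15] dmax 4.14
  al 150 [ 0.11  1.24 -0.58  1.19 -0.36  1.75 -2.38] dmax 4.37
pick 1 25 [ 0.14  0.87  0.4   1.51 -0.2   1.24  1.96] 0.0
  al -120 [-1.01  1.27  0.65  1.05 -0.06  1.95 -0.93] dmax 2.89
  al -90 [-1.46  1.46  1.2   1.35 -0.27  1.57 -0.37] dmax 2.33
  al -60 [-1.74  1.41  1.2   1.71 -0.18  1.02 -0.2 ] dmax 2.16
  al -30 [-0.27  1.12 -1.03  2.06  1.83  1.95 -1.16] dmax 3.12
  al 0 [-0.13  0.99 -0.95  2.39  2.28  1.68 -1.04] dmax 3.0
  al 30 [ 0.55  1.34 -1.22  2.52  2.93  1.29 -0.31] dmax 3.12
  al 60 [ 0.89  1.31 -1.22  2.36  3.1   0.35 -0
[... 930 characters left out ...]
0.31  2.24] 0.0
  al -90 [-1.04  1.16  0.26  1.26  0.53  1.8   2.16] dmax 1.49
  al -60 [-0.97  0.99 -0.1   1.65  1.05  1.63  1.97] dmax 1.44
  al -30 [-1.18  0.88  0.07  2.06  1.41  1.28  1.79] dmax 1.8
  al 0 [-1.06  0.84  0.03  2.41  2.13  1.35  1.46] dmax 2.51
  al 30 [ 0.32  1.19 -0.87  2.52  3.24  1.47  2.44] dmax 3.63
  al 60 [-0.86  1.17  0.82  2.39  3.79  1.95  1.12] dmax 4.18
  al 90 [ 0.53  1.02 -0.63  1.98 -1.14  0.87  1.15] dmax 1.09
  al 120 [ 0.14  1.03 -0.28  1.59 -0.87  1.42  0.99] dmax 1.25
  al 150 [-0.11  1.17 -0.15  1.21 -0.64  1.85  0.99] dmax 1.54
pick -1 25 [ 0.48  0.47  0.08  2.18 -0.89  0.24  2.77] 0.0789
pick -1 35 [ 0.73  0.48 -0.15  2.17 -0.82  0.24  2.77] 0.2342
```

Run:
```python
from ik import *
x,r=pick(15,.02,-1); print(x, delta(x-r.apply([0,0,.07]),r))
cv2.imwrite('pics/w1.png',bot.snapshot('wrist'))
im=bot.snapshot('side'); cv2.imwrite('pics/s1.png',cv2.resize(im[130:330,120:320],None,fx=3,fy=3,interpolation=2))
```

```text
[ 0.47523593 -0.27182444  0.02879555] (array([-1.21,  0.13,  3.75]), array([-8.  , -0.01, -0.07]))
```

View pics/s1.png

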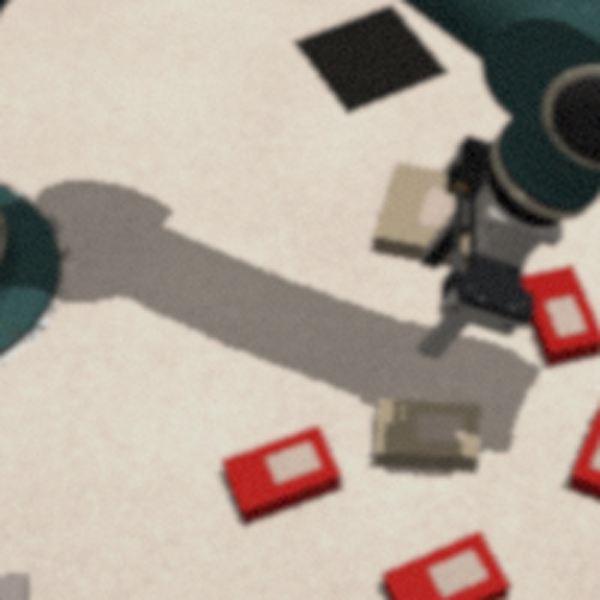

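The enlarged side view shows the arm by the carton at (428,435). The gripper body is long along the jaw axis, from (470,160) to (490,300), so its 75 mm side is across. That allows a near-horizontal tool when placing. Next I move to the pre-pick pose.

>>> carry_out --rows '[{"xyz":[-0.3,0,0.5],"turn":[-2,0,0],"gripper":94},{"xyz":[-0.6,0.1,1.2],"turn":[-4,0,0],"gripper":94},{"xyz":[-0.9,0.1,2.2],"turn":[-6,0,0],"gripper":94},{"xyz":[-1.2,0.1,3.2],"turn":[-8,0,-0.1],"gripper":94},{"xyz":[-1.2,0.1,3.7],"turn":[-8,0,-0.1],"gripper":94}]'

```text
t: 3.32
tcp_pos: [0.4567, -0.2648, 0.0985]
eef_rot: [2.253, 1.869, 0.253]
contact_force: [1.4, -0.1, -0.7]
grip_width: 0.0936
```

```bash
python3 log.py
python3 - <<'E'
from ik import *
x,r=pick(15,.02,-1); print(delta(x,r))
im=bot.snapshot('wrist')
K=np.array([[a,b,.03] for a,b in((.05,.03),(.05,-.03),(-.05,-.03),(-.05,.03))]); K=R.from_euler('z',YAW,degrees=True).apply(K)+C
u=w2p('wrist',K); print(u)
cv2.polylines(im,[u.round().astype(int)],True,(0,255,0),1); cv2.imwrite('pics/w2.png',im)
E
```

```text
3.325 [ 0.246  0.336  0.315  2.156 -0.458  0.453  2.309] [ 0.4567 -0.2648  0.0985] [ 1.4 -0.1 -0.7]
(array([-0.12,  0.02,  2.41]), array([ 0.05, -0.04,  0.04]))
[[281.20916587 282.21406307]
 [210.01231424 282.06232174]
 [201.25259229 176.92368333]
 [288.47312485 177.29199388]]
```

View pics/w2.png

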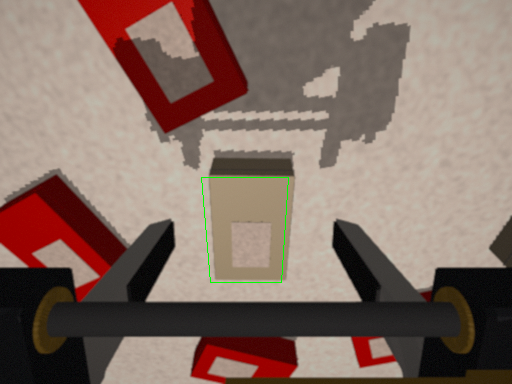

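The wrist view shows the carton's top at about (209,177) to (293,177) and (214,280) to (284,280). It sits centred between the open fingers (170 and 338), within 3 mm of the prediction, and the red boxes are clear. I descend and grip.

>>> carry_out --rows '[{"xyz":[0,0,0.9],"turn":[0,0,0],"gripper":94},{"xyz":[0,0,1.6],"turn":[0,0,0],"gripper":94},{"xyz":[0,0,2.1],"turn":[0,0,0],"gripper":94},{"xyz":[0,0,2.4],"turn":[0,0,0],"gripper":94},{"xyz":[0,0,2.4],"turn":[0,0,0],"gripper":94}]'

```text
t: 4.0
tcp_pos: [0.4776, -0.2688, 0.0293]
eef_rot: [2.254, 1.873, 0.251]
contact_force: [0.3, 0.1, 0.6]
grip_width: 0.0938
```

>>> carry_out --rows '[{"xyz":[0,0,0],"turn":[0,0,0],"gripper":50},{"xyz":[0,0,0],"turn":[0,0,0],"gripper":50},{"xyz":[0,0,0],"turn":[0,0,0],"gripper":50},{"xyz":[0,0,0],"turn":[0,0,0],"gripper":50},{"xyz":[0,0,0],"turn":[0,0,0],"gripper":50}]'

```text
t: 4.62
tcp_pos: [0.4775, -0.269, 0.0296]
eef_rot: [2.253, 1.872, 0.251]
contact_force: [-2.3, 1.0, 6.5]
grip_width: 0.0597
```

```bash
python3 log.py
python3 - <<'E'
from ik import *
x,r=pick(15,.02,-1); s=bot.read_state(); print(s['grip_width'],delta(x,r)); q=np.array(s['joint_pos'])
from scipy.spatial.transform import Slerp
for al in(105,120,130):
  xp,rp=place(15,.02,-1,al); A=xp+[0,0,.08]
  r0=R.from_rotvec(s['eef_rot']); sl=Slerp([0,1],R.concatenate([r0,rp])); print(al,'rot deg',np.degrees((r0.inv()*rp).magnitude()))
  k=q
  W=[(s['tcp_pos']+np.array([0,0,.1*t]),r0) for t in(.5,1)]
  B=W[-1][0]; V=(B+A)/2+[.05,0,.12]
  for t in np.linspace(.1,1,10): W.append(((1-t)**2*B+2*t*(1-t)*V+t*t*A,sl(t)))
  W.append((xp,rp))
  for w in W:
    k,e=ik(*w,k); print(np.round(w[0],3),k.round(2),'BAD' if e>.01 else '')
E
```

```text
4.625 [ 0.342  0.493  0.193  2.131 -0.581  0.322  2.422] [ 0.4775 -0.269   0.0296] [-2.3  1.   6.5]
0.05971781414230795 (array([-0.1 , -0.06,  0.01]), array([ 0.03, -0.04,  0.06]))
105 rot deg 106.56424979957467
[ 0.478 -0.269  0.08 ] [ 0.26  0.4   0.29  2.12 -0.49  0.43  2.33] 
[ 0.478 -0.269  0.13 ] [ 0.2   0.31  0.35  2.09 -0.39  0.54  2.23] 
[ 0.49  -0.216  0.154] [ 0.08  0.32  0.39  2.   -0.32  0.77  1.96] 
[ 0.501 -0.163  0.173] [ 0.02  0.34  0.39  1.91 -0.34  0.97  1.79] 
[ 0.509 -0.11   0.188] [-0.01  0.38  0.37  1.83 -0.4   1.14  1.64] 
[ 0.516 -0.058  0.198] [-0.02  0.43  0.35  1.77 -0.48  1.28  1.52] 
[ 0.52  -0.005  0.203] [-0.04  0.48  0.32  1.74 -0.58  1.39  1.4 ] 
[0.523 0.048 0.203] [-0.04  0.53  0.29  1.72 -0.69  1.46  1.3 ] 
[0.523 0.101 0.198] [-0.05  0.59  0.25  1.73 -0.82  1.51  1.21] 
[0.522 0.154 0.189] [-0.05  0.64  0.2   1.76 -0.95  1.52  1.14] 
[0.518 0.207 0.175] [-0.06  0.71  0.14  1.8  -1.1   1.52  1.1 ] 
[0.513 0.26  0.156] [ 0.14  0.79 -0.19  1.84 -1.14  1.36  1.02] 
[0.513 0.26  0.076] [ 0.13  0.94 -0.19  1.8  -1.14  1.31  1.12] 
120 rot deg 100.143897
[... 1069 characters left out ...]
6  0.32  0.4   2.   -0.28  0.77  1.96] 
[ 0.502 -0.163  0.173] [-0.02  0.35  0.4   1.89 -0.27  0.99  1.78] 
[ 0.511 -0.11   0.188] [-0.06  0.41  0.38  1.8  -0.3   1.18  1.66] 
[ 0.518 -0.056  0.198] [-0.09  0.47  0.35  1.71 -0.36  1.35  1.55] 
[ 0.523 -0.003  0.203] [-0.1   0.54  0.32  1.64 -0.44  1.49  1.45] 
[0.526 0.05  0.203] [-0.12  0.61  0.29  1.58 -0.53  1.6   1.35] 
[0.527 0.103 0.198] [-0.13  0.69  0.25  1.54 -0.64  1.68  1.25] 
[0.526 0.156 0.189] [-0.14  0.76  0.21  1.52 -0.75  1.74  1.17] 
[0.523 0.209 0.175] [-0.15  0.84  0.16  1.51 -0.87  1.77  1.09] 
[0.518 0.262 0.156] [-0.16  0.92  0.1   1.51 -0.99  1.78  1.03] 
[0.518 0.262 0.076] [-0.16  1.05  0.1   1.48 -0.98  1.72  1.11]
```

```bash
cat > way.py <<'E'
from ik import *
from scipy.spatial.transform import Slerp
import sys
# remaining path to 8 cm above the place: print 5 steps, fraction step f
f=float(sys.argv[1]); hop=float(sys.argv[2])
xp,rp=place(15,.02,-1,130); A=xp+[0,0,.08]; s=bot.read_state(); B=s['tcp_pos']; r0=R.from_rotvec(s['eef_rot'])
sl=Slerp([0,1],R.concatenate([r0,rp])); V=(A+B)/2+[.05*hop,0,.12*hop]
for i in range(1,6):
    t=min(1,f*i); print(*delta((1-t)**2*B+2*t*(1-t)*V+t*t*A,sl(t),s))
E
python3 - <<'E'
from h import *
s=bot.read_state(); print(delta(s['tcp_pos']+np.array([0,0,.1]),R.from_rotvec(s['eef_rot']),s))
E
```

```text
(array([ 0.01,  0.87, -3.22]), array([0., 0., 0.]))
```

>>> carry_out --rows '[{"xyz":[0,0.1,-0.4],"turn":[0,0,0],"gripper":50},{"xyz":[0,0.3,-1.0],"turn":[0,0,0],"gripper":50},{"xyz":[0,0.5,-1.8],"turn":[0,0,0],"gripper":50},{"xyz":[0,0.7,-2.6],"turn":[0,0,0],"gripper":50},{"xyz":[0,0.9,-3.2],"turn":[0,0,0],"gripper":50}]'

```text
t: 5.25
tcp_pos: [0.4782, -0.2692, 0.1306]
eef_rot: [2.253, 1.872, 0.252]
contact_force: [-0.2, 0.2, -2.5]
grip_width: 0.0597
```

```bash
python3 log.py; python3 way.py .08 1; python3 -c "
from h import *
print(bot.read_state()['grip_width']);cv2.imwrite('pics/w3.png',bot.snapshot('wrist'))"
```

```text
5.25 [ 0.178  0.316  0.379  2.09  -0.406  0.542  2.239] [ 0.4782 -0.2692  0.1306] [-0.2  0.2 -2.5]
[ 1.46  0.25 -0.61] [1.38 0.35 0.61]
[ 2.91  0.44 -1.13] [2.76 0.69 1.21]
[ 4.35  0.56 -1.56] [4.14 1.04 1.82]
[ 5.79  0.61 -1.9 ] [5.52 1.39 2.43]
[ 7.22  0.59 -2.15] [6.89 1.73 3.03]
0.05971857536994907
```

>>> carry_out --rows '[{"xyz":[1.4,0.2,-0.6],"turn":[1.4,0.3,0.6],"gripper":50},{"xyz":[2.9,0.4,-1.1],"turn":[2.8,0.7,1.2],"gripper":50},{"xyz":[4.3,0.6,-1.6],"turn":[4.1,1.0,1.8],"gripper":50},{"xyz":[5.8,0.6,-1.9],"turn":[5.5,1.4,2.4],"gripper":50},{"xyz":[7.2,0.6,-2.1],"turn":[6.9,1.7,3.0],"gripper":50}]'

```text
t: 5.92
tcp_pos: [0.5191, -0.0557, 0.1959]
eef_rot: [-2.319, -1.496, 0.11]
contact_force: [0.8, -1.5, -3.5]
grip_width: 0.0596
```

```bash
python3 log.py; python3 way.py .14 0.5
```

```text
5.925 [-0.125  0.487  0.405  1.7   -0.385  1.358  1.567] [ 0.5191 -0.0557  0.1959] [ 0.8 -1.5 -3.5]
[ 1.45 -0.47  0.08] [1.44 0.37 0.64]
[ 2.85 -0.95  0.32] [2.89 0.74 1.27]
[ 4.2  -1.42  0.72] [4.33 1.11 1.91]
[ 5.49 -1.9   1.28] [5.77 1.48 2.54]
[ 6.74 -2.38  2.01] [7.21 1.85 3.18]
```

>>> carry_out --rows '[{"xyz":[1.4,-0.5,0.1],"turn":[1.4,0.4,0.6],"gripper":50},{"xyz":[2.8,-1.0,0.3],"turn":[2.9,0.7,1.3],"gripper":50},{"xyz":[4.2,-1.4,0.7],"turn":[4.3,1.1,1.9],"gripper":50},{"xyz":[5.5,-1.9,1.3],"turn":[5.8,1.5,2.5],"gripper":50},{"xyz":[6.7,-2.4,2.0],"turn":[7.2,1.8,3.2],"gripper":50}]'

```text
t: 6.55
tcp_pos: [0.5275, 0.1655, 0.1918]
eef_rot: [-1.943, -0.882, 0.4]
contact_force: [0.1, 0.4, -2.5]
grip_width: 0.0597
```

```bash
python3 log.py; python3 way.py .34 0.2
```

```text
6.55 [-0.173  0.785  0.256  1.501 -0.793  1.778  1.161] [0.5275 0.1655 0.1918] [ 0.1  0.4 -2.5]
[ 0.82 -0.27  0.69] [1.06 0.28 0.45]
[ 1.5  -0.3   1.65] [2.12 0.56 0.89]
[ 2.01 -0.09  2.82] [3.12 0.82 1.31]
[ 2.01 -0.09  2.82] [3.12 0.82 1.31]
[ 2.01 -0.09  2.82] [3.12 0.82 1.31]
```

>>> carry_out --rows '[{"xyz":[0.8,-0.3,0.7],"turn":[1.0,0.3,0.4],"gripper":50},{"xyz":[1.5,-0.3,1.6],"turn":[2.1,0.6,0.9],"gripper":50},{"xyz":[2.0,-0.1,2.8],"turn":[3.1,0.8,1.3],"gripper":50},{"xyz":[2.0,-0.1,2.8],"turn":[3.1,0.8,1.3],"gripper":50},{"xyz":[2.0,-0.1,2.8],"turn":[3.1,0.8,1.3],"gripper":50}]'

```text
t: 7.18
tcp_pos: [0.5178, 0.2601, 0.1562]
eef_rot: [-1.753, -0.643, 0.487]
contact_force: [1.0, 0.3, -1.8]
grip_width: 0.0598
```

```bash
python3 log.py
cat > chk.py <<'E'
from ik import *
import sys
xp,rp=place(15,.02,-1,130); print('to place',delta(xp,rp))
def box(c,up=np.eye(3)): pass
s=bot.read_state(); r=R.from_rotvec(s['eef_rot']); x0,r0=pick(15,.02,-1)
# expected carton in tool frame
Tc=r0.inv().apply(C+[0,0,.015]-x0); Rc=r0.inv()*R.from_euler('z',YAW,degrees=True)
c=r.apply(Tc)+s['tcp_pos']; rc=r*Rc; print('carton',c,'long axis',rc.apply([1,0,0]).round(3))
K=np.array([[a,b,d] for a in(.05,-.05) for b,d in((.03,.015),(-.03,.015),(-.03,-.015),(.03,-.015))]); K=rc.apply(K)+c
for n in('side','top'):
    im=bot.snapshot(n); u=w2p(n,K); o=np.r_[u,w2p(n,[M+[0,0,.004]])]
    im=cv2.resize(im,None,fx=4,fy=4,interpolation=cv2.INTER_CUBIC); U=((u+.5)*4-.5).round().astype(int)
    if len(sys.argv)>2:
        for f in(U[:4],U[4:]): cv2.polylines(im,[f],True,(0,255,0),1)
    m=U.mean(0).astype(int); x,y=max(m[0]-200,0),max(m[1]-230,0); cv2.imwrite(f'pics/{sys.argv[1]}{n}.png',im[y:y+460,x:x+400])
cv2.imwrite(f'pics/{sys.argv[1]}.png',np.hstack([cv2.resize(cv2.imread(f'pics/{sys.argv[1]}{n}.png'),(400,460)) for n in('side','top')]))
E
python3 chk.py c1 o
```

```text
7.175 [-0.195  0.932  0.161  1.503 -1.008  1.809  1.052] [0.5178 0.2601 0.1562] [ 1.   0.3 -1.8]
to place (array([0.05, 2.58, 0.77]), array([0.07, 0.03, 0.04]))
carton [0.50904341 0.27053366 0.13458228] long axis [ 0.006 -0.004 -1.   ]
```

View pics/c1.png

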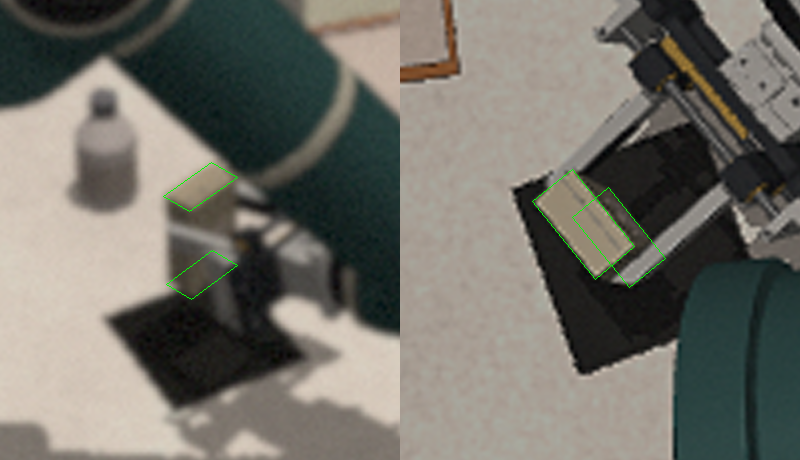

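Both views show the held carton upright over the mat, and the green model box lies right on it: side top face at (202,187), top view at (583,225). The bottle is clear. I lower most of the way now.

>>> carry_out --rows '[{"xyz":[0,0.5,0.1],"turn":[0.1,0,0],"gripper":50},{"xyz":[0,1.1,0.3],"turn":[0.1,0,0],"gripper":50},{"xyz":[0,1.7,0.5],"turn":[0.1,0,0],"gripper":50},{"xyz":[0,2.2,0.6],"turn":[0.1,0,0],"gripper":50},{"xyz":[0,2.4,0.7],"turn":[0.1,0,0],"gripper":50}]'

```text
t: 7.9
tcp_pos: [0.5166, 0.2615, 0.0798]
eef_rot: [-1.743, -0.638, 0.491]
contact_force: [0.2, -0.1, -1.8]
grip_width: 0.0604
```

>>> carry_out --rows '[{"xyz":[0,0,0],"turn":[0,0,0],"gripper":50},{"xyz":[0,0.05,0.01],"turn":[0,0,0],"gripper":50},{"xyz":[0,0.1,0.03],"turn":[0,0,0],"gripper":50},{"xyz":[0,0.13,0.03],"turn":[0,0,0],"gripper":50},{"xyz":[0,0.13,0.03],"turn":[0,0,0],"gripper":50}]'

```text
t: 8.52
tcp_pos: [0.5169, 0.2616, 0.0773]
eef_rot: [-1.743, -0.64, 0.489]
contact_force: [-0.2, -0.5, -2.8]
grip_width: 0.06
```

```bash
python3 log.py; python3 chk.py c2 o
```

```text
8.525 [-0.188  1.06   0.149  1.471 -1.01   1.759  1.129] [0.5169 0.2616 0.0773] [-0.2 -0.5 -2.8]
to place (array([0.04, 0.06, 0.02]), array([-0.04,  0.03,  0.04]))
carton [0.50802701 0.27222943 0.05577014] long axis [-0.001  0.004 -1.   ]
```

>>> carry_out --rows '[{"xyz":[0,0.02,0.01],"turn":[0,0,0],"gripper":50},{"xyz":[0,0.04,0.01],"turn":[0,0,0],"gripper":50},{"xyz":[0,0.06,0.02],"turn":[0,0,0],"gripper":50},{"xyz":[0,0.06,0.02],"turn":[0,0,0],"gripper":50}]'

```text
t: 9.12
tcp_pos: [0.5168, 0.2617, 0.0753]
eef_rot: [-1.743, -0.639, 0.49]
contact_force: [0.1, -0.3, -2.4]
grip_width: 0.0603
```

>>> carry_out --rows '[{"xyz":[0,0.02,0.01],"turn":[0,0,0],"gripper":50},{"xyz":[0,0.04,0.01],"turn":[0,0,0],"gripper":50},{"xyz":[0,0.04,0.01],"turn":[0,0,0],"gripper":50}]'

```text
t: 9.5
tcp_pos: [0.5168, 0.2617, 0.0743]
eef_rot: [-1.743, -0.64, 0.49]
contact_force: [-0.4, -0.1, -1.2]
grip_width: 0.0599
```

>>> carry_out --rows '[{"xyz":[0,0.02,0.01],"turn":[0,0,0],"gripper":50},{"xyz":[0,0.04,0.01],"turn":[0,0,0],"gripper":50},{"xyz":[0,0.04,0.01],"turn":[0,0,0],"gripper":50}]'

```text
t: 9.88
tcp_pos: [0.5168, 0.2618, 0.0741]
eef_rot: [-1.741, -0.64, 0.49]
contact_force: [-3.2, -3.0, 10.9]
grip_width: 0.0599
```

Contact with the mat is at 11 N. I release and retreat along the fingers.

>>> carry_out --rows '[{"xyz":[0,-0.03,0],"turn":[0,0,0],"gripper":60},{"xyz":[0,-0.03,0],"turn":[0,0,0],"gripper":68},{"xyz":[0,-0.03,0],"turn":[0,0,0],"gripper":80},{"xyz":[0,-0.03,0],"turn":[0,0,0],"gripper":94},{"xyz":[0,-0.03,0],"turn":[0,0,0],"gripper":94}]'

```text
t: 10.5
tcp_pos: [0.5167, 0.2619, 0.0737]
eef_rot: [-1.743, -0.639, 0.49]
contact_force: [-0.7, 0.4, -0.1]
grip_width: 0.0927
```

>>> carry_out --rows '[{"xyz":[0,0,-0.3],"turn":[0,0,0],"gripper":94},{"xyz":[0,0,-1],"turn":[0,0,0],"gripper":94},{"xyz":[0,0,-2],"turn":[0,0,0],"gripper":94},{"xyz":[0,0,-3],"turn":[0,0,0],"gripper":94},{"xyz":[0,-0.3,-3.5],"turn":[0,0,0],"gripper":94}]'

```text
t: 11.12
tcp_pos: [0.5819, 0.1836, 0.1094]
eef_rot: [-1.745, -0.638, 0.489]
contact_force: [-0.4, 0.2, -0.6]
grip_width: 0.0938
```

```bash
python3 log.py
python3 - <<'E'
from h import *
K=R.from_euler('z',130,degrees=True).apply([[a,b,z] for z in(.104,.004) for a,b in((.015,.03),(.015,-.03),(-.015,-.03),(-.015,.03))])+[.509,.273,0]
o=[]
for n in('side','top'):
    im=cv2.resize(bot.snapshot(n),None,fx=3,fy=3,interpolation=2); U=((w2p(n,K)+.5)*3-.5).round().astype(int)
    for f in(U[:4],U[4:]): cv2.polylines(im,[f],True,(0,255,0),1)
    x,y=np.maximum(U.mean(0).astype(int)-200,0); o.append(im[y:y+400,x:x+400])
cv2.imwrite('pics/fin.png',np.hstack(o))
E
```

```text
11.125 [-0.088  1.097  0.183  1.279 -0.965  1.915  1.06 ] [0.5819 0.1836 0.1094] [-0.4  0.2 -0.6]
```

View pics/fin.png

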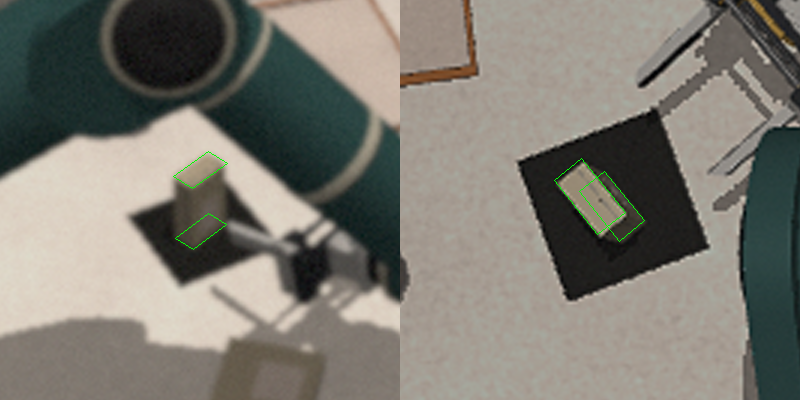

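>>> carry_out --rows '[{"xyz":[0,-0.8,-0.3],"turn":[0,0,0],"gripper":94},{"xyz":[0,-1.8,-0.5],"turn":[0,0,0],"gripper":94},{"xyz":[0,-2.5,-0.7],"turn":[0,0,0],"gripper":94},{"xyz":[0,-2.5,-0.7],"turn":[0,0,0],"gripper":94},{"xyz":[0,-2.5,-0.7],"turn":[0,0,0],"gripper":94}]'

```text
t: 11.85
tcp_pos: [0.581, 0.1852, 0.1868]
eef_rot: [-1.743, -0.639, 0.49]
contact_force: [-0.4, 0.2, 0.4]
grip_width: 0.094
```

```bash
python3 log.py
python3 - <<'E'
from h import *
a=cv2.imread('pics/side0.png')[70:350,190:400]; b=bot.snapshot('side')[70:350,190:400]
cv2.imwrite('pics/cmp.png',cv2.resize(np.hstack([a,b]),None,fx=1.8,fy=1.8))
E
```

```text
11.85 [-0.074  0.984  0.155  1.301 -0.959  1.957  0.977] [0.581  0.1852 0.1868] [-0.4  0.2  0.4]
```

View pics/cmp.png

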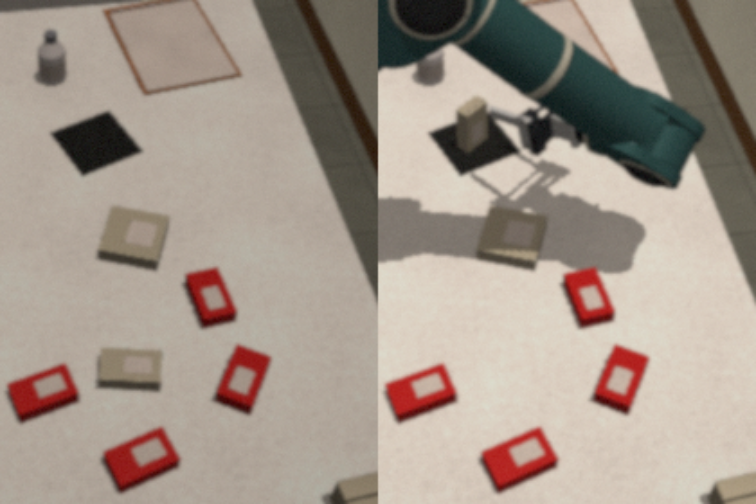

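The square carton (before (134,237), now (512,237) in the right half), the red boxes and the visible lower part of the bottle have not moved. The carton stands on the mat at (471,125). I hand in.

```bash
python3 -c "
from rig import bot
print(bot.sign_off(), bot.read_state()['t'])"
```

```text
the job is handed in; nothing more can be done
the job is handed in; nothing more can be done
```

The slide carton is standing upright on one of its short thin ends in the middle of the black mat. I released it, retreated and handed the job in at about 12 s of the 38 s allowed. I pinched it across the 60 mm width with the tool tilted 15° forward, turned it 90° on the way over, and lowered it until it touched the mat at about 11 N.

- **Placement:** in the top and side pictures the carton stands upright and matches the modelled position at the mat centre to within about 2 mm.
- **Gripper:** it is open, clear of everything, and reads no contact force.
- **Square carton and red boxes:** unmoved between the first and last side views.
- **Bottle:** the arm hid its upper part in the last view. The part that showed had not moved, and no contact was felt on the way.

No check failed. The first carton position estimate was about 3 mm off sideways; the wrist picture showed this before the grasp and I corrected for it.

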